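# Close and latch the duplicating flask

### The job

Close the two-part flask on the dental bench: gently push the white sliding half up until it just meets its rubber seal, then lift the brass loop over the lip of the steel keeper so that it sits hooked under the lip, and then press the red lever down past centre, firmly home onto its stop, so that it clamps the halves tight. Use gentle force throughout, do not disturb the things standing around it, and let go at the end.

Things in the scene. Friction and masses are not known exactly. Their poses are not given: they have to be found in the camera images.
- flask: Flask base plate, 130 x 320 x 10 mm, fixed to the bench; origin at its underside. y runs along the flask: blue fixed half (90 mm wide, 115 long, top 60 mm above the bench) at +y, white sliding half at -y. x runs across, parallel to lever hinge and loop bar. z up. Steel rails beside the white half are 20 mm high and end within the plate.
- half (a joint): Slide of the white half (m): positive = open, along the flask's -y (starts 0.012 to 0.025). It meets the black rubber seal near 0, but the seal is shimmed by an unmeasured amount: true contact lies anywhere from -0.003 to +0.003. Drags with about 3 N, stays where left; in contact the seal adds about 8 N per mm. Never push the half or keeper with more than 16 N.
- half_face (a point): Centre of the outer (-y) end face of the white half, 35 mm above the bench. The half is 90 mm wide, 132 long, 50 high, its top 60 mm above the bench. Push here along the flask's +y with closed fingers.
- half_top (a point): On top of the white half, at the foot of the outer (-y) face of the keeper's post; flask axes. The keeper is steel, 30 mm wide: shelf, top 10 mm above the half, 20 mm outward (-y) of the post face; post 26 mm above the half, flat top 40 mm inward; lip 21 to 26 mm up, overhanging the shelf 6 mm outward.
- loop (a joint): Angle of the brass loop about its pin on the lever (rad), relative to the lever: 0 = opposite to the lever, pointing to the flask's -y when the lever is flat; negative raises the bar. Swings freely, falls by its own weight.
- loop_bar (a point): Centre of the round cross bar (8 mm thick, 52 mm long along flask x) at the end of the brass loop, 100 mm from the loop's pin; the side rods, 24 mm either side of the centre line, straddle the keeper. At the start the bar lies on the flat top of the keeper, not hooked.
- loop_tab (a point): Grip point of the loop's finger tab: a plate 16 mm wide (flask x), 8 thick (y), upright, 16 mm outward of the bar, from 2 mm below to 31 above the bar's centre; this point is 18 above it. Pinch from above across the 16 mm, fingertips above the bar's centre (keeper shelf below); it can pivot in the fingers. Pulling it outward swings the lever up (10 to 15 N).
- lever (a joint): Red lever angle (rad): 0 = level (pointing to flask +y), 1.57 upright, 2.2 fully open, leaning to the keeper. Starts 0.45 to 0.62; stiff, stays where left. Past centre (about 0.1) it ends on a rigid black screw stop of unmeasured height, met anywhere from +0.07 to -0.07; it does not go home by itself: press until the stop is firmly felt (over 6 N), never over 25 N.
- lever_hinge (a point): Lever's hinge axis on the centre line, 74 mm above the bench, along flask x. The loop's pin is on the lever 18 mm from this axis, so the loop is drawn in as the lever goes down. With the loop hooked, pressing near the lever's end takes up to about 10 N before centre and little after it.
- lever_tip (a point): Point on the lever's pressing face (up when flat, towards the keeper when upright), 66 mm from the hinge axis, 3 mm above the mid plane; lever 24 mm wide, 6 thick, ends 76 mm from the hinge. When level, 77 mm above the bench. The stop is under the lever, 58 mm from the hinge axis.
- cast: Bystander: dental cast on a blue base, 75 x 70 x 36 mm; origin at its underside. Leave alone.
- waxblock: Bystander: yellow block, 60 x 85 x 40 mm; origin at its underside. Leave alone.
- liquid: Bystander: amber bottle, 56 mm across, 130 mm tall; origin at its underside. Leave alone.
- bowl: Bystander: green mixing bowl, 100 mm across, 55 mm tall; origin at its underside. Leave alone.
- hook_seat (a point): Where the bar's centre lies when hooked: on the shelf, under the lip, against the post: 14 mm above the half, 4 mm outward (-y) of point half_top; carried by the white half, flask axes. To pass down outside the lip the bar's centre must be more than 6 mm outward of this point; the shelf reaches 16 mm outward of it.

How it is judged:
By the outcome, as a careful person would: the job done as asked, in the order asked, and still so for the second after the job is handed in, with the robot touching nothing.
It also fails if it takes over 72 s, if anything falls off the work surface, if the arm or the gripper's body presses on something with over 40 N, if the wrist force passes 120 N, or if a joint passes its speed limit or range.

### The arm

A 6-joint arm with a two-finger parallel gripper is mounted at the origin on the work surface. World frame = base frame: x ahead of the robot, y to its left, z up, the work surface at z = 0. Lengths are in mm, angles in rad, forces in N, time in s.
With the tool pointing down it reaches from about 300 to 875 mm from the base axis. Payload 6.4 kg.
Tool frame: the origin (TCP) lies at the very end of the fingers, on their centre line; the grasp point (between the pads) lies 19 mm behind it; x points along the fingers, z is the direction in which the jaws open and shut, and the axes are right-handed (so a half turn about x gives the same grasp; the last joint's range is limited). The gripper opens to 85 mm and grips with 20 to 120 N. Pads are 22 mm wide; open, the fingers measure 114 mm over their backs; the gripper's body (76 mm by 85 mm) begins 54 mm behind the grasp point. The pads swing forward as they close: fully open they stand 13 mm farther back than shut.
Start: joints at [-1.444, 0.181, 1.607, -0, 1.354, -0.206], TCP at [187.863, -543.46, 231.288] pointing down, gripper open.
Joint ranges: [-2.99, 2.99], [-0.89, 2.07], [0.3, 2.58], [-1.14, 4.28], [0, 2.63], [-3.12, 3.12]. Speed limits (rad/s): [2.57, 2.57, 3.01, 3.14, 3.14, 3.14].

### API

Orientations are given as a 3x3 rotation matrix whose columns are the frame's x, y, z axes.
In Python, from rig import manip gives the robot as it stands.
- The arm moves only by the tool drive_tool, never from a script. Its argument "commands" is a list that holds one entry, the list of rows, each a list of 7 numbers: the shift along the world's x, y, z in m, then the turn, a rotation vector about the world's x, y, z in rad, then the opening in per cent of the stroke, from 0 (shut) to 100 (fully open). A call has 1 to 8 rows; each row shifts and turns the commanded pose from where the row before left it; what a row does not reach is not made up. A row lasts 1/10 s, in which the tool goes at most 50 mm and 8.59 degrees, less where a joint would pass 70% of its speed; a pose out of reach is approached as far as the arm can. A call is refused whole if a number of a shift passes 0.05 or a number of a turn 0.15, either way. A call with a gripper value outside its range is refused whole. The fingers move at their own pace and stop on an object; "newtons" is the grip in N (left out, the last holds). Time passes only in rows, so rows that do not move let the fingers close. It gives the time, the measured TCP pose, the force and the opening at its end, in the units of the state.
- manip.sense(): the state, without advancing time (a new reading comes with each control period).
- manip.camera(name): name is "side" or "top" or "wrist"; returns the picture (420x560x3 uint8, red, green, blue); there is no depth.
- manip.camera_params(name): a dict with "mtx" (3x3 intrinsics, pixels), "camera_from_world" (4x4, takes a point from world to camera coordinates). Camera axes: x right, y up, looking along -z (the intrinsics and any distortion apply to the point x, -y, -z); pixel columns grow to the right and rows downward; lengths in mm; the calibration is good to about 2 mm. A picture is of the moment at which its call begins: read the wrist's pose just before it. camera_params takes no time and is no camera call; for the wrist camera it gives the pose at the moment of the call.
- manip.hand_in(): hands the job in, once; it reports no verdict.
The state is a dict: "clock": time; "q": joint angles; "dq": joint speeds; "effort": joint torques, N m; "position": TCP position; "ee_rot": TCP orientation; "ft_force": force on the tool from outside, world axes, zero at the start; "wrist_torque": the same for the moment, N m; "finger_gap": finger opening in mm.
Only numpy, scipy, OpenCV 4.12 (cv2) and the standard library are available. Lean on these libraries where they do the work, as an engineer would, in place of code of your own. Each camera call takes 0.05 s, during which the arm holds its last target. There are 200 camera calls.

## Working session

There is one attempt and no reset: what is moved stays moved. The work goes in short steps, Python scripts to look and compute and a tool call to move; the robot and the scene stay as the last step left them, time stands still between calls to the robot, and variables do not carry over. Pictures are saved under pics/ and viewed, about 8 in all and at most 12, crops included, and the job is handed in when it is done.

Besides the shell and the picture viewer there is one more tool, called after ">>>" as name(argument=value, ...) on one line, values as JSON. drive_tool: Moves the arm, as the interface text tells. Its arguments: {"type":"object","properties":{"commands":{"type":"array","items":{"type":"array","items":{"type":"array","items":{"type":"number"}}}},"newtons":{"type":"number"}},"required":["commands"]}

```bash
ls; mkdir -p pics; python3 - <<'E'
from rig import manip
import cv2,numpy as np
for n in("top","side"):
    cv2.imwrite(f"pics/{n}0.png",manip.camera(n)[:,:,::-1])
    p=manip.camera_params(n);print(n,{k:np.round(v,3).tolist() if hasattr(v,'shape') or isinstance(v,list) else v for k,v in p.items()})
print(manip.sense())
E
```

```text
pics
top {'mtx': [[384.637, 0.0, 280.318], [0.0, 384.637, 206.398], [0.0, 0.0, 1.0]], 'camera_from_world': [[0.025, -1.0, -0.003, 4.764], [0.982, 0.024, 0.189, -546.101], [-0.189, -0.008, 0.982, -841.289], [0.0, 0.0, 0.0, 1.0]]}
side {'mtx': [[479.333, 0.0, 287.845], [0.0, 479.333, 199.994], [0.0, 0.0, 1.0]], 'camera_from_world': [[-0.873, -0.488, -0.017, 495.093], [0.236, -0.452, 0.86, -207.989], [-0.427, 0.747, 0.51, -849.036], [0.0, 0.0, 0.0, 1.0]]}
{'clock': 0.1, 'q': array([-1.44430341e+00,  1.81493020e-01,  1.60790017e+00, -2.42017564e-05,
        1.35380107e+00, -2.06293005e-01]), 'dq': array([ 0.0009414 , -0.00138488, -0.0028179 ,  0.00063824, -0.00078923,
        0.00082673]), 'effort': array([ 1.94046734e-04, -4.45881736e+01, -3.52236128e+01, -3.14826138e-04,
        4.26128317e-03,  9.39328146e-06]), 'position': array([ 187.78858404, -542.94560858,  230.46325807]), 'ee_rot': array([[-2.25497333e-04,  9.45134241e-01,  3.26682133e-01],
       [ 1.58582810e-03,  3.26682068e-01, -9.45132960e-01],
       [-9.99998717e-01,  3.04936745e-04, -1.57248638e-03]]), 'ft_force': array([0.3529591 , 0.48689181, 0.04536967]), 'wrist_torque': array([-0.01930212,  0.03807869, -0.0202098 ]), 'finger_gap': 85.14736109122136}
```

View pics/top0.png

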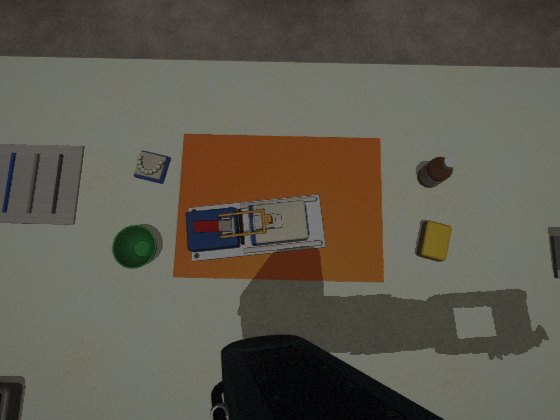

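View pics/side0.png

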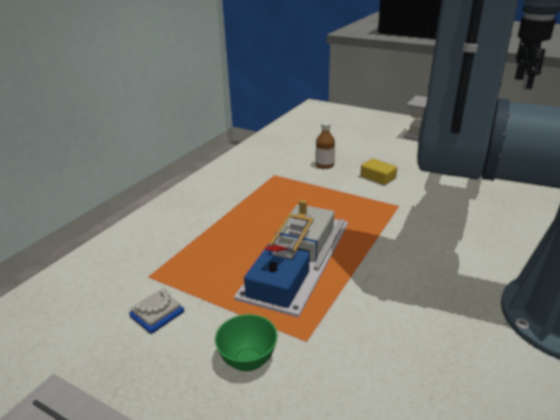

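The top view shows the plate at about columns 187–325, rows 195–262, with the blue half at the left (world +y). The bystanders are well clear of it. I'll enlarge the flask area to measure it.

```bash
cat > h.py <<'E'
from rig import manip
import cv2,numpy as np
np.set_printoptions(precision=4,suppress=True)
def back(P,u,v,z):
    K=np.array(P["mtx"]);T=np.array(P["camera_from_world"])
    d=np.linalg.solve(K,[u,v,1.]);d=np.array([d[0],-d[1],-d[2]])
    R=T[:3,:3];c=-R.T@T[:3,3];w=R.T@d
    return c+w*(z-c[2])/w[2]
def proj(P,X):
    K=np.array(P["mtx"]);T=np.array(P["camera_from_world"])
    p=T[:3,:3]@np.array(X,float)+T[:3,3];q=K@np.array([p[0],-p[1],-p[2]]);return q[:2]/q[2]
def crop(n,name,u0,v0,u1,v1,s):
    im=manip.camera(n)[:,:,::-1][v0:v1,u0:u1]
    cv2.imwrite("pics/"+name,cv2.resize(im,None,fx=s,fy=s,interpolation=cv2.INTER_CUBIC))
def st():
    s=manip.sense();print("t",s["clock"],"pos",s["position"],"F",s["ft_force"],"T",s["wrist_torque"],"gap",s["finger_gap"]);print(s["ee_rot"]);return s
E
python3 -c "
from h import *
im=cv2.imread('pics/top0.png')[185:270,175:335]
a=cv2.resize(im,None,fx=5,fy=5,interpolation=cv2.INTER_CUBIC)
cv2.imwrite('pics/top0c.png',a)"
```

```text
(no output)
```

View pics/top0c.png

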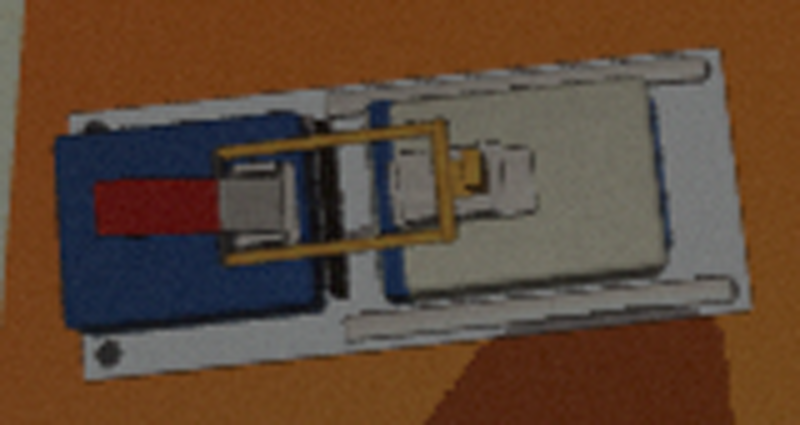

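The crop shows the plate corners at about (70,115), (720,48), (750,310) and (88,380). The white half's outer edge runs (648,80)–(667,265), the bar (440,120)–(450,240), and the tab is at about (470,172). Next I turn these into positions.

```bash
cat >> h.py <<'E'
E
python3 - <<'E'
from h import *
P=manip.camera_params("top")
def b(u,v,z): return back(P,(u+.5)/5-.5+175,(v+.5)/5-.5+185,z)
c=[b(*p,10) for p in[(70,115),(720,48),(750,310),(88,380)]]
print(np.array(c)); 
for i in range(4): print(np.linalg.norm(c[i]-c[(i+1)%4]))
m=np.array([[-65,160],[-65,-160],[65,-160],[65,160]],float)
# flask y ~ world +y ; x ~ world x.  top of image = +x world
m[:,0]*=-1
A=np.array(c)[:,:2];ca=A.mean(0);H=(m).T@(A-ca);U,S,V=np.linalg.svd(H);R=V.T@np.diag([1,np.linalg.det(V.T@U.T)])@U.T
print("origin",ca,"yaw",np.arctan2(R[1,0],R[0,0]),"res",A-ca-m@R.T)
f=lambda u,v,z:R.T@(b(u,v,z)[:2]-ca)
for n,u,v,z in[("halfout",648,80,60),("halfout",667,265,60),("blue",55,137,60),("blue",68,328,60),("bar",443,122,90),("bar",450,240,90),("tab",470,155,117),("tab",470,190,117),("keeper out",537,180,70),("red end",95,208,110),("pin?",220,150,85),("pin",230,262,85),("tabtop",487,172,117)]: print(n,f(u,v,z))
E
```

```text
[[545.5823 241.5402  10.    ]
 [586.5614 -74.5611  10.    ]
 [458.8322 -89.6106  10.    ]
 [418.0401 224.0786  10.    ]]
318.74640156371123
128.612711059443
316.3303009478574
128.7320243393723
origin [502.254   75.3618] yaw 0.12877159900859608 res [[-0.5869 -0.8439]
 [-0.701   0.4054]
 [ 0.4935  2.05  ]
 [ 0.7945 -1.6114]]
halfout [  42.115  -118.5444]
halfout [ -43.8337 -117.2068]
blue [ 44.0548 155.4393]
blue [-43.9532 154.6446]
bar [ 26.7005 -23.4187]
bar [-26.0358 -21.441 ]
tab [  6.0678 -34.3335]
tab [ -8.9992 -32.8465]
keeper out [ -0.4818 -62.5321]
red end [  1.127  128.4117]
pin? [25.4108 76.7601]
pin [-24.9829  76.0678]
tabtop [ -2.023  -40.8381]
```

>>> drive_tool(commands=[[[0.028, 0.04, 0, 0, 0, 0.12, 0], [0.028, 0.04, 0, 0, 0, 0.12, 0], [0.028, 0.04, 0, 0, 0, 0.12, 0], [0.028, 0.04, 0, 0, 0, 0.12, 0], [0.028, 0.04, 0, 0, 0, 0.12, 0], [0.028, 0.04, 0, 0, 0, 0.12, 0], [0.028, 0.04, 0, 0, 0, 0.12, 0], [0.028, 0.04, 0, 0, 0, 0.12, 0]]], newtons=30)

```text
clock: 0.9
position: [412.5, -221.5, 231.2]
ee_rot: [[0.0, 0.27, 0.963], [-0.0, 0.963, -0.27], [-1.0, -0.0, 0.0]]
ft_force: [0.5, -1.6, 0.6]
finger_gap: 0.2
```

>>> drive_tool(commands=[[[0.028, 0.036, 0, 0, 0, 0.1, 0], [0.028, 0.036, 0, 0, 0, 0.1, 0], [0.028, 0.036, -0.02, 0, 0, 0.1, 0], [0.026, 0.036, -0.04, 0, 0, 0.1, 0], [0, 0, -0.05, 0, 0, 0, 0], [0, 0, -0.05, 0, 0, 0, 0], [0, 0, -0.04, 0, 0, 0, 0], [0, 0, 0, 0, 0, 0, 0]]])

```text
clock: 1.7
position: [512.2, -83.0, 31.8]
ee_rot: [[-0.012, -0.122, 0.992], [0.005, 0.993, 0.122], [-1.0, 0.006, -0.011]]
ft_force: [-0.7, 1.2, -0.8]
finger_gap: 0.3
```

```bash
python3 - <<'E'
from h import *
st()
crop("top","top1.png",170,170,350,290,4)
E
```

```text
t 1.7 pos [512.2127 -82.991   31.7954] F [-0.7243  1.2129 -0.7857] T [-0.0246  0.0158  0.0087] gap 0.27190019790526265
[[-0.0121 -0.122   0.9925]
 [ 0.0049  0.9925  0.122 ]
 [-0.9999  0.0064 -0.0114]]
```

View pics/top1.png

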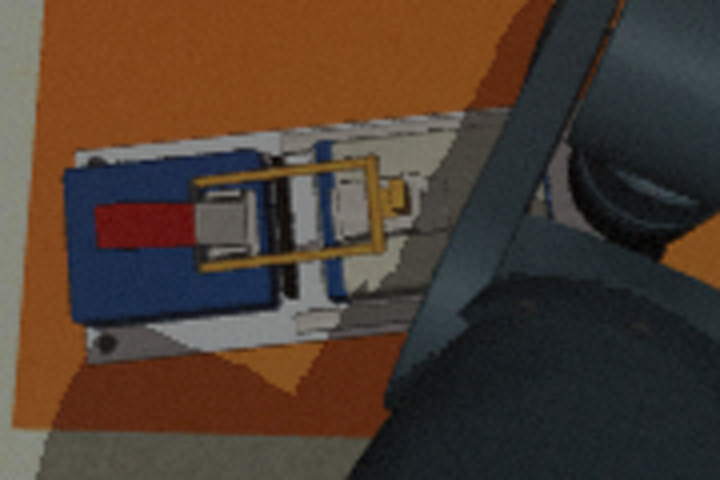

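The top view confirms the flask hasn't moved; the arm hides its outer end, and the tab is at about (400,195). Next I advance to the face.

>>> drive_tool(commands=[[[0, 0, 0, 0, 0, 0, 0], [0, 0, 0, 0, 0, 0, 0]]])

```text
clock: 1.95
position: [519.9, -86.3, 40.7]
ee_rot: [[0.005, -0.122, 0.993], [-0.002, 0.993, 0.122], [-1.0, -0.003, 0.005]]
ft_force: [-0.7, 0.0, 0.4]
finger_gap: -0.3
```

>>> drive_tool(commands=[[[0.0033, 0.0004, -0.008, 0, 0, 0.006, 0], [-0.001, 0.008, 0, 0, 0, 0, 0], [-0.001, 0.008, 0, 0, 0, 0, 0], [-0.001, 0.008, 0, 0, 0, 0, 0], [0, 0, 0, 0, 0, 0, 0], [0, 0, 0, 0, 0, 0, 0]]])

```text
clock: 2.55
position: [517.9, -60.5, 29.9]
ee_rot: [[0.0, -0.129, 0.992], [-0.0, 0.992, 0.129], [-1.0, -0.0, 0.0]]
ft_force: [0.0, 0.2, 0.0]
finger_gap: -0.0
```

>>> drive_tool(commands=[[[-0.0003, 0.002, 0, 0, 0, 0, 0], [-0.0002, 0.002, 0, 0, 0, 0, 0], [-0.0003, 0.002, 0, 0, 0, 0, 0], [0, 0, 0, 0, 0, 0, 0]]])

```text
clock: 2.95
position: [517.0, -54.8, 29.8]
ee_rot: [[-0.0, -0.128, 0.992], [0.0, 0.992, 0.128], [-1.0, 0.0, -0.0]]
ft_force: [-0.3, 1.1, 0.3]
finger_gap: -0.3
```

>>> drive_tool(commands=[[[-0.0001, 0.001, 0, 0, 0, 0, 0], [-0.0001, 0.001, 0, 0, 0, 0, 0], [-0.0002, 0.001, 0, 0, 0, 0, 0], [-0.0001, 0.001, 0, 0, 0, 0, 0], [-0.0001, 0.001, 0, 0, 0, 0, 0]]])

```text
clock: 3.45
position: [516.6, -50.2, 29.9]
ee_rot: [[0.0, -0.128, 0.992], [-0.0, 0.992, 0.128], [-1.0, -0.0, 0.0]]
ft_force: [0.5, -3.7, -1.5]
finger_gap: -0.0
```

>>> drive_tool(commands=[[[-0.0001, 0.001, 0, 0, 0, 0, 0], [-0.0001, 0.001, 0, 0, 0, 0, 0], [-0.0002, 0.001, 0, 0, 0, 0, 0], [-0.0001, 0.001, 0, 0, 0, 0, 0], [-0.0001, 0.001, 0, 0, 0, 0, 0]]])

```text
clock: 3.95
position: [515.9, -44.8, 29.8]
ee_rot: [[-0.0, -0.128, 0.992], [0.0, 0.992, 0.128], [-1.0, 0.0, -0.0]]
ft_force: [-0.5, -3.4, -0.8]
finger_gap: -0.1
```

>>> drive_tool(commands=[[[-0.0001, 0.001, 0, 0, 0, 0, 0], [-0.0001, 0.001, 0, 0, 0, 0, 0], [-0.0002, 0.001, 0, 0, 0, 0, 0], [0, 0, 0, 0, 0, 0, 0]]])

```text
clock: 4.35
position: [515.5, -41.7, 29.8]
ee_rot: [[-0.0, -0.128, 0.992], [0.0, 0.992, 0.128], [-1.0, 0.0, 0.0]]
ft_force: [-0.2, -2.2, 0.5]
finger_gap: 0.2
```

>>> drive_tool(commands=[[[-0.0001, 0.0007, 0, 0, 0, 0, 0], [-0.0001, 0.0007, 0, 0, 0, 0, 0]]])

```text
clock: 4.55
position: [515.3, -40.6, 29.8]
ee_rot: [[0.0, -0.128, 0.992], [-0.0, 0.992, 0.128], [-1.0, -0.0, 0.0]]
ft_force: [0.2, -3.5, 0.2]
finger_gap: 0.1
```

>>> drive_tool(commands=[[[-0.0001, 0.0007, 0, 0, 0, 0, 0], [-0.0001, 0.0007, 0, 0, 0, 0, 0]]])

```text
clock: 4.75
position: [515.1, -39.1, 29.8]
ee_rot: [[0.0, -0.128, 0.992], [-0.0, 0.992, 0.128], [-1.0, -0.0, 0.0]]
ft_force: [-0.0, -4.5, -1.0]
finger_gap: -0.1
```

>>> drive_tool(commands=[[[-0.0001, 0.0007, 0, 0, 0, 0, 0], [-0.0001, 0.0007, 0, 0, 0, 0, 0]]])

```text
clock: 4.95
position: [515.0, -37.7, 29.8]
ee_rot: [[0.0, -0.128, 0.992], [-0.0, 0.992, 0.128], [-1.0, -0.0, 0.0]]
ft_force: [-0.2, -4.0, -0.5]
finger_gap: -0.0
```

>>> drive_tool(commands=[[[-0.0001, 0.0007, 0, 0, 0, 0, 0], [-0.0001, 0.0007, 0, 0, 0, 0, 0]]])

```text
clock: 5.15
position: [514.8, -36.3, 29.8]
ee_rot: [[0.0, -0.128, 0.992], [-0.0, 0.992, 0.128], [-1.0, -0.0, 0.0]]
ft_force: [-0.2, -4.6, -0.3]
finger_gap: -0.0
```

>>> drive_tool(commands=[[[-0.0001, 0.0007, 0, 0, 0, 0, 0], [-0.0001, 0.0007, 0, 0, 0, 0, 0]]])

```text
clock: 5.35
position: [514.6, -35.3, 29.9]
ee_rot: [[0.0, -0.128, 0.992], [-0.001, 0.992, 0.128], [-1.0, -0.001, 0.0]]
ft_force: [-1.7, -6.7, -1.7]
finger_gap: 0.1
```

>>> drive_tool(commands=[[[-0.0001, 0.0006, 0, 0, 0, 0, 0], [-0.0001, 0.0006, 0, 0, 0, 0, 0]]])

```text
clock: 5.55
position: [514.6, -34.9, 29.9]
ee_rot: [[0.001, -0.128, 0.992], [-0.002, 0.992, 0.128], [-1.0, -0.002, 0.0]]
ft_force: [-0.5, -10.2, -2.3]
finger_gap: 0.1
```

The seal is met: the force climbed from about 4 N to about 10 N over the last millimetre. Now I back off and rise.

>>> drive_tool(commands=[[[0.0006, -0.005, 0, 0, 0, 0, 0], [0.0012, -0.01, 0, 0, 0, 0, 0], [0, 0, 0.04, 0, 0, 0, 0], [0, 0, 0.05, 0, 0, 0, 20], [-0.001, 0.01, 0.05, 0, 0, 0, 50], [-0.003, 0.025, 0, 0, 0, 0, 50], [-0.003, 0.025, 0, 0, 0, 0, 50], [-0.001, 0.012, 0, 0, 0, 0, 50]]])

```text
clock: 6.35
position: [507.8, 24.5, 169.3]
ee_rot: [[0.0, -0.129, 0.992], [0.001, 0.992, 0.129], [-1.0, 0.001, 0.0]]
ft_force: [-0.9, -1.0, 0.3]
finger_gap: 42.8
```

>>> drive_tool(commands=[[[0, 0, 0, 0, 0, 0, 50], [0, 0, 0, 0, 0, 0, 50], [0, 0, 0, 0, 0, 0, 50]]])

```text
clock: 6.65
position: [508.2, 22.2, 168.5]
ee_rot: [[-0.001, -0.127, 0.992], [-0.0, 0.992, 0.127], [-1.0, 0.0, -0.001]]
ft_force: [0.3, -0.5, -0.3]
finger_gap: 42.7
```

```bash
python3 - <<'E'
from h import *
st()
w=manip.camera("wrist")[:,:,::-1];s=manip.camera("side")[:,:,::-1][190:320,225:365]
P=manip.camera_params("wrist");np.savez("w2.npz",mtx=P["mtx"],camera_from_world=P["camera_from_world"])
a=np.zeros((420,1010,3),np.uint8);a[:,:560]=w;s=cv2.resize(s,None,fx=3.2,fy=3.2,interpolation=cv2.INTER_CUBIC)[:420];a[:s.shape[0],562:562+s.shape[1]]=s[:, :448]
cv2.imwrite("pics/w2.png",cv2.resize(a,(800,333),interpolation=cv2.INTER_AREA))
cv2.imwrite("pics/w2full.png",w)
O=np.array([502.25,75.36,0]);yw=.1288;R=np.array([[np.cos(yw),-np.sin(yw),0],[np.sin(yw),np.cos(yw),0],[0,0,1]])
for n,X in dict(bar=(0,-22,90),tab=(0,-38,108),barL=(-26,-22,90),barR=(26,-22,90),lip=(0,-32,86)).items(): print(n,proj(P,O+R@np.array(X)),proj(manip.camera_params("side"),O+R@np.array(X)))
E
```

```text
t 6.65 pos [508.1787  22.2359 168.4584] F [ 0.3173 -0.5277 -0.2519] T [ 0.0078  0.0232 -0.014 ] gap 42.74807783630657
[[-0.0007 -0.127   0.9919]
 [-0.0001  0.9919  0.127 ]
 [-1.      0.     -0.0007]]
bar [279.5003 174.1951] [300.9101 217.372 ]
tab [279.6336 205.1172] [303.6174 206.0207]
barL [240.1294 174.2397] [312.9427 219.7867]
barR [318.869  174.1505] [289.0854 214.9991]
lip [279.4676 187.5483] [302.6134 216.5442]
```

View pics/w2.png

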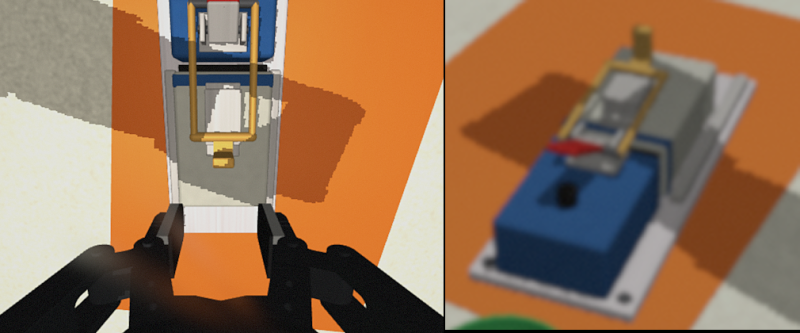

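The wrist view shows the bar at full-image (281,173), within about 2 px of the prediction of (279.5,174). The tab is at rows 183–211 and the half sits against the seal. I'll zoom in on the saved frame to read the keeper edges.

```bash
cat >> h.py <<'E'
O=np.array([502.25,75.36,0]);yw=.1288;Rf=np.array([[np.cos(yw),-np.sin(yw),0],[np.sin(yw),np.cos(yw),0],[0,0,1]])
def fl(X): return Rf.T@(np.array(X,float)-O)
def wo(X): return O+Rf@np.array(X,float)
E
python3 - <<'E'
from h import *
im=cv2.imread("pics/w2full.png")[0:270,190:370]
cv2.imwrite("pics/w2z.png",cv2.resize(im,None,fx=2.2,fy=2.2,interpolation=cv2.INTER_CUBIC))
P=np.load("w2.npz")
print(fl(back(P,281,198,70)),"halfouter",fl(back(P,281,259,60)),"tcp",fl(manip.sense()["position"]),"tab top?",fl(back(P,281,200,121)))
E
```

```text
[  1.2059 -43.6959  70.    ] halfouter [  1.3808 -97.5372  60.    ] tcp [ -0.9102 -53.4547 168.5561] tab top? [  0.7233 -31.0885 121.    ]
```

View pics/w2z.png

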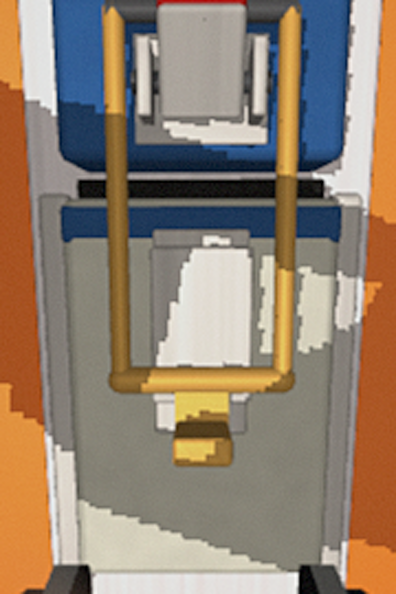

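The zoomed view shows the tab top at (202,437–465), the bar at v≈380, the shelf's outer edge at v≈430, and the black seal gap closed up to the half. Next I pinch the tab.

>>> drive_tool(commands=[[[0, 0.0156, 0, 0, 0, 0, 50], [0, 0, -0.025, 0, 0, 0, 50], [0, 0, -0.025, 0, 0, 0, 50], [0, 0, -0.015, 0, 0, 0, 50], [0, 0, -0.0085, 0, 0, 0, 50], [0, 0, 0, 0, 0, 0, 50], [0, 0, 0, 0, 0, 0, 50]]])

```text
clock: 7.45
position: [508.6, 38.3, 95.9]
ee_rot: [[0.001, -0.127, 0.992], [-0.0, 0.992, 0.127], [-1.0, -0.0, 0.001]]
ft_force: [0.8, -0.1, -0.0]
finger_gap: 42.9
```

>>> drive_tool(commands=[[[0, 0, 0, 0, 0, 0, 10], [0, 0, 0, 0, 0, 0, 10], [0, 0, 0, 0, 0, 0, 10], [0, 0, 0, 0, 0, 0, 10]]], newtons=40)

```text
clock: 7.85
position: [508.7, 38.4, 96.4]
ee_rot: [[0.001, -0.128, 0.992], [-0.001, 0.992, 0.128], [-1.0, -0.001, 0.001]]
ft_force: [-2.0, -0.9, 6.3]
finger_gap: 14.5
```

>>> drive_tool(commands=[[[0, 0, 0.001, 0, 0, 0, 8], [0, 0, 0, 0, 0, 0, 8]]])

```text
clock: 8.05
position: [508.3, 38.4, 96.5]
ee_rot: [[0.001, -0.128, 0.992], [-0.0, 0.992, 0.128], [-1.0, -0.001, 0.001]]
ft_force: [0.8, -2.3, -0.5]
finger_gap: 14.8
```

```bash
python3 - <<'E'
from h import *
s=st();print(fl(s["position"]))
w=manip.camera("wrist")[:,:,::-1]
im=np.hstack([cv2.resize(w,(440,330)),cv2.resize(manip.camera("side")[:,:,::-1][170:300,235:375],(355,330),interpolation=cv2.INTER_CUBIC)])
cv2.imwrite("pics/w3.png",im)
E
```

```text
t 8.05 pos [508.303   38.4487  96.5202] F [ 0.7851 -2.298  -0.4936] T [-0.3609 -0.0381 -0.0768] gap 14.78330458697431
[[ 0.0006 -0.1277  0.9918]
 [-0.0005  0.9918  0.1277]
 [-1.     -0.0006  0.0005]]
[  1.2618 -37.383   96.5202]
```

View pics/w3.png

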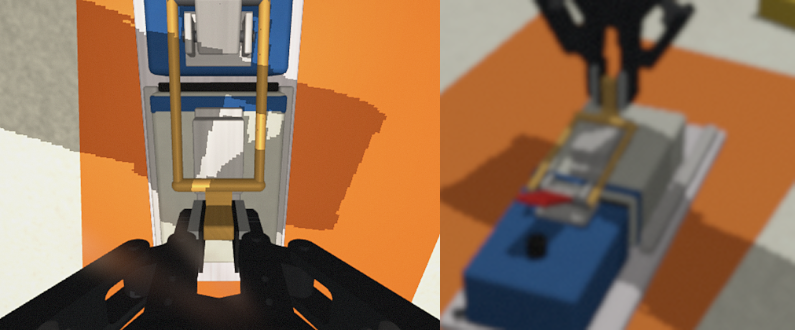

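The wrist view shows the tab held between the pads at about (222,220), with the bar behind it. Next I raise it slightly and pull outward.

>>> drive_tool(commands=[[[0, 0, 0.002, 0, 0, 0, 8], [0, 0, 0.002, 0, 0, 0, 8], [0.0003, -0.002, 0, 0, 0, 0, 8], [0.0002, -0.002, 0, 0, 0, 0, 8], [0.0003, -0.002, 0, 0, 0, 0, 8], [0, 0, 0, 0, 0, 0, 8]]])

```text
clock: 8.75
position: [508.6, 34.4, 100.3]
ee_rot: [[-0.001, -0.127, 0.992], [0.004, 0.992, 0.127], [-1.0, 0.004, -0.0]]
ft_force: [-0.4, 6.8, 0.3]
finger_gap: 14.7
```

>>> drive_tool(commands=[[[0.0003, -0.002, 0, 0, 0, 0, 8], [0.0002, -0.002, 0, 0, 0, 0, 8], [0.0003, -0.002, 0, 0, 0, 0, 8], [0.0003, -0.002, 0, 0, 0, 0, 8], [0.0002, -0.002, 0, 0, 0, 0, 8], [0, 0, 0, 0, 0, 0, 8]]])

```text
clock: 9.35
position: [510.1, 23.6, 100.6]
ee_rot: [[-0.0, -0.128, 0.992], [0.002, 0.992, 0.128], [-1.0, 0.002, -0.0]]
ft_force: [-0.3, 5.1, 2.6]
finger_gap: 15.1
```

```bash
python3 - <<'E'
from h import *
s=st();print(fl(s["position"]))
w=manip.camera("wrist")[:,:,::-1]
P=manip.camera_params("wrist");np.savez("w4.npz",mtx=P["mtx"],camera_from_world=P["camera_from_world"])
im=np.hstack([cv2.resize(w[0:300,170:400],None,fx=1.7,fy=1.7,interpolation=cv2.INTER_CUBIC),cv2.resize(manip.camera("side")[:,:,::-1][170:300,235:375],(400,510),interpolation=cv2.INTER_CUBIC)])
cv2.imwrite("pics/w4.png",im)
E
```

```text
t 9.35 pos [510.1454  23.5579 100.6269] F [-0.3392  5.0971  2.5842] T [1.0612 0.1566 0.0346] gap 15.116553630802548
[[-0.0003 -0.1276  0.9918]
 [ 0.0018  0.9918  0.1276]
 [-1.      0.0018 -0.0001]]
[  1.1764 -52.3872 100.6269]
```

View pics/w4.png

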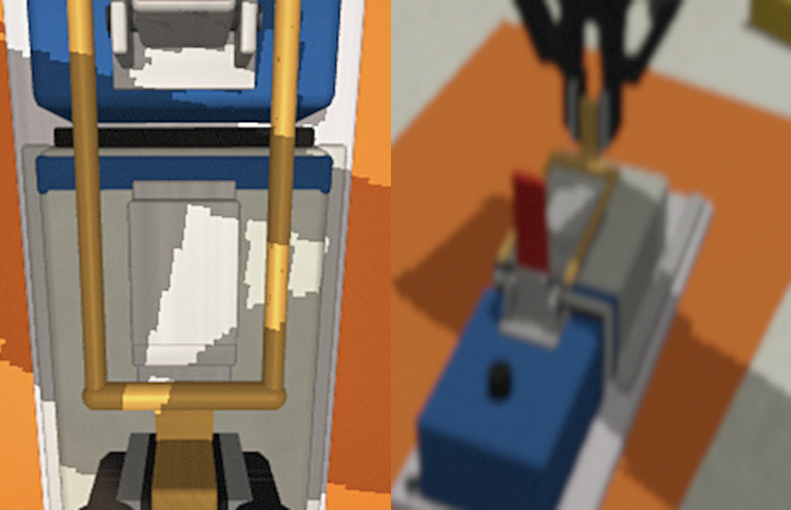

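The wrist view shows the bar at v≈396, beyond the lip edge at v≈365, and the lever upright.

```bash
python3 - <<'E'
from h import *
P=np.load("w4.npz")
f=lambda u,v,z:print(fl(back(P,u/1.7+170,v/1.7,z)))
f(185,396,94);f(185,365,86);f(185,200,86);f(185,345,86);f(185,130,60)
E
```

```text
[  1.4259 -34.8482  94.    ]
[  1.4493 -28.4207  86.    ]
[ 1.4172 17.2782 86.    ]
[  1.4451 -22.4618  86.    ]
[ 1.4944 36.5047 60.    ]
```

>>> drive_tool(commands=[[[0.0003, -0.0025, 0, 0, 0, 0, 8], [0, 0, 0, 0, 0, 0, 8], [0.0001, -0.0005, -0.0023, 0, 0, 0, 8], [0, -0.0005, -0.0023, 0, 0, 0, 8], [0.0001, -0.0005, -0.0023, 0, 0, 0, 8], [0, -0.0005, -0.0023, 0, 0, 0, 8], [0, 0, 0, 0, 0, 0, 8]]])

```text
clock: 10.15
position: [510.9, 18.0, 90.9]
ee_rot: [[0.0, -0.127, 0.992], [-0.0, 0.992, 0.127], [-1.0, -0.0, 0.0]]
ft_force: [0.5, 2.8, 2.5]
finger_gap: 15.0
```

>>> drive_tool(commands=[[[0.0001, -0.0005, -0.0023, 0, 0, 0, 8], [0.0001, -0.0005, -0.0023, 0, 0, 0, 8], [0.0001, -0.0005, -0.0023, 0, 0, 0, 8], [0, -0.0005, -0.0023, 0, 0, 0, 8], [0, 0, 0, 0, 0, 0, 8]]])

```text
clock: 10.65
position: [511.1, 16.1, 81.6]
ee_rot: [[0.0, -0.128, 0.992], [0.0, 0.992, 0.128], [-1.0, 0.0, 0.0]]
ft_force: [0.3, 3.5, 1.5]
finger_gap: 15.5
```

```bash
python3 - <<'E'
from h import *
s=st();print(fl(s["position"]))
w=manip.camera("wrist")[:,:,::-1]
P=manip.camera_params("wrist");np.savez("w5.npz",mtx=P["mtx"],camera_from_world=P["camera_from_world"])
im=np.hstack([cv2.resize(w[0:300,170:400],None,fx=1.7,fy=1.7,interpolation=cv2.INTER_CUBIC),cv2.resize(manip.camera("side")[:,:,::-1][170:300,235:375],(400,510),interpolation=cv2.INTER_CUBIC)])
cv2.imwrite("pics/w5.png",im)
E
```

```text
t 10.65 pos [511.0907  16.0823  81.6409] F [0.299  3.4953 1.5442] T [ 0.7828 -0.0706  0.0192] gap 15.47817488671388
[[ 0.0001 -0.1275  0.9918]
 [ 0.      0.9918  0.1275]
 [-1.      0.      0.0001]]
[  1.1536 -59.9222  81.6409]
```

View pics/w5.png

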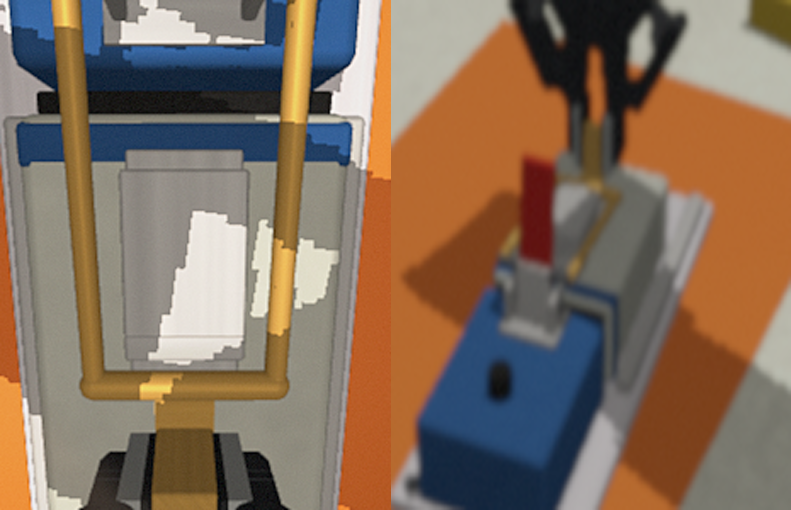

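The bar (v≈387) is now outside the lip edge (v≈360) and nearly down at shelf height. I'll keep lowering until it touches.

>>> drive_tool(commands=[[[0, -0.0002, -0.0015, 0, 0, 0, 8], [0, -0.0002, -0.001, 0, 0, 0, 8], [0, 0, 0, 0, 0, 0, 8]]])

```text
clock: 11.05
position: [511.1, 15.8, 79.5]
ee_rot: [[0.0, -0.127, 0.992], [0.0, 0.992, 0.127], [-1.0, 0.0, 0.0]]
ft_force: [1.1, 2.7, 3.4]
finger_gap: 15.3
```

```bash
python3 - <<'E'
from h import *
P=np.load("w5.npz")
f=lambda u,v,z:print(fl(back(P,u/1.7+170,v/1.7,z)))
f(185,387,77);f(185,360,86);f(185,170,86);st()
E
```

```text
[  1.3654 -38.922   77.    ]
[  1.3267 -28.3944  86.    ]
[ 1.2941 17.1504 86.    ]
t 11.05 pos [511.1251  15.7598  79.4576] F [1.1116 2.7162 3.4133] T [0.9143 0.0159 0.0228] gap 15.256145694859415
[[ 0.0002 -0.1275  0.9918]
 [ 0.0001  0.9918  0.1275]
 [-1.      0.0001  0.0002]]
```

>>> drive_tool(commands=[[[0, 0, -0.001, 0, 0, 0, 8], [0, 0, -0.0005, 0, 0, 0, 8], [0, 0, 0, 0, 0, 0, 8]]])

```text
clock: 11.35
position: [511.1, 15.6, 77.9]
ee_rot: [[0.0, -0.128, 0.992], [-0.0, 0.992, 0.128], [-1.0, -0.0, 0.0]]
ft_force: [0.7, 1.2, 2.4]
finger_gap: 14.9
```

>>> drive_tool(commands=[[[0, 0, -0.001, 0, 0, 0, 8], [0, 0, -0.0005, 0, 0, 0, 8], [0, 0, 0, 0, 0, 0, 8]]])

```text
clock: 11.65
position: [511.1, 15.6, 76.4]
ee_rot: [[0.0, -0.128, 0.992], [-0.0, 0.992, 0.128], [-1.0, -0.0, 0.0]]
ft_force: [0.8, 2.0, 2.9]
finger_gap: 14.9
```

>>> drive_tool(commands=[[[0, 0, 0, 0, 0, 0, 30], [0, 0, 0, 0, 0, 0, 40], [0, 0, 0, 0, 0, 0, 40], [0, 0, 0.02, 0, 0, 0, 40], [0, 0, 0.04, 0, 0, 0, 30], [0, 0, 0.04, 0, 0, 0, 0], [0.003, -0.02, 0.01, 0, 0, 0, 0], [0, 0, 0, 0, 0, 0, 0]]])

```text
clock: 12.45
position: [515.9, -6.1, 189.1]
ee_rot: [[0.005, -0.127, 0.992], [-0.002, 0.992, 0.127], [-1.0, -0.003, 0.005]]
ft_force: [0.2, 0.6, 0.3]
finger_gap: 0.0
```

```bash
python3 - <<'E'
from h import *
s=st();print(fl(s["position"]))
w=manip.camera("wrist")[:,:,::-1]
P=manip.camera_params("wrist");np.savez("w6.npz",mtx=P["mtx"],camera_from_world=P["camera_from_world"])
im=np.hstack([cv2.resize(w[0:300,170:400],None,fx=1.7,fy=1.7,interpolation=cv2.INTER_CUBIC),cv2.resize(manip.camera("side")[:,:,::-1][170:300,235:375],(400,510),interpolation=cv2.INTER_CUBIC)])
cv2.imwrite("pics/w6.png",im)
E
```

```text
t 12.45 pos [515.94    -6.0542 189.1299] F [0.2457 0.5619 0.2741] T [-0.0087 -0.0301  0.0224] gap 0.01841050810263627
[[ 0.0052 -0.1265  0.992 ]
 [-0.0022  0.992   0.1265]
 [-1.     -0.0029  0.0049]]
[  3.1195 -82.4982 189.1299]
```

View pics/w6.png

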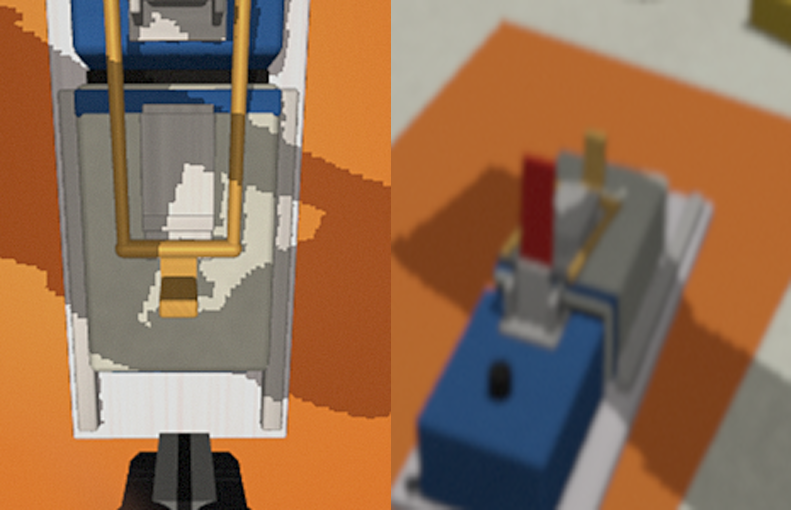

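The bar is at v≈249 in the wrist view, outside the post's lip at v≈235, with the tab free. Let me check the numbers.

```bash
python3 - <<'E'
from h import *
P=np.load("w6.npz")
f=lambda u,v,z:print(fl(back(P,u/1.7+170,v/1.7,z)))
f(180,249,74);f(180,236,86);f(180,105,86);f(180,371,60)
for u,v in[(525,155),(555,160),(522,258),(551,266)]:
    print("lever",(u-391)/400*140+235,v/510*130+170)
S=manip.camera_params("side")
for hy in(58,62):
  for a in(1.5,1.6,1.73,1.85): print(hy,a,[proj(S,wo((x,hy+r*np.cos(a),74+r*np.sin(a)))) for x,r in((12,76),(-12,76))])
s=st();print(fl(s["position"]))
E
```

```text
[  0.53  -35.753  74.   ]
[  0.5889 -29.0095  86.    ]
[ 0.7512 21.2294 86.    ]
[  0.2891 -96.8921  60.    ]
lever 281.9 209.50980392156862
lever 292.4 210.7843137254902
lever 280.85 235.76470588235293
lever 291.0 237.80392156862746
58 1.5 [array([278.5168, 212.3498]), array([290.611 , 214.7721])]
58 1.6 [array([280.0982, 210.2372]), array([292.1248, 212.6243])]
58 1.73 [array([282.1275, 208.0598]), array([294.0601, 210.4054])]
58 1.85 [array([283.9449, 206.6383]), array([295.7862, 208.9504])]
62 1.5 [array([277.6741, 213.4356]), array([289.8047, 215.8765])]
62 1.6 [array([279.2668, 211.3082]), array([291.3295, 213.7135])]
62 1.73 [array([281.311 , 209.1131]), array([293.2792, 211.4765])]
62 1.85 [array([283.1422, 207.6772]), array([295.0184, 210.0066])]
t 12.55 pos [513.5802  -4.2702 185.909 ] F [-0.4216 -0.0733 -0.6809] T [-0.035   0.0343 -0.0371] gap 0.31126339472850323
[[-0.0008 -0.1266  0.992 ]
 [ 0.0003  0.992   0.1266]
 [-1.      0.0004 -0.0007]]
[  1.0084 -80.4259 185.909 ]
```

>>> drive_tool(commands=[[[-0.0027, 0.0208, 0, 0, 0, 0, 0], [-0.0027, 0.0208, 0, 0, 0, 0, 0], [-0.0027, 0.0208, 0, 0, 0, 0, 0], [-0.0027, 0.0208, -0.01, 0, 0, 0, 0], [-0.0027, 0.0208, -0.02, 0, 0, 0, 0], [0, 0, -0.02, 0, 0, 0, 0], [0, 0, 0, 0, 0, 0, 0], [0, 0, 0, 0, 0, 0, 0]]])

```text
clock: 13.35
position: [499.4, 100.1, 135.3]
ee_rot: [[-0.003, -0.128, 0.992], [0.0, 0.992, 0.128], [-1.0, 0.0, -0.003]]
ft_force: [0.1, -0.0, 0.5]
finger_gap: 0.1
```

```bash
python3 - <<'E'
from h import *
s=st();print(fl(s["position"]))
E
```

```text
t 13.35 pos [499.3925 100.0628 135.3405] F [ 0.14   -0.0372  0.4776] T [ 0.0357 -0.013  -0.0175] gap 0.10561409875264587
[[-0.0032 -0.128   0.9918]
 [ 0.0001  0.9918  0.128 ]
 [-1.      0.0005 -0.0031]]
[  0.3391  24.8652 135.3405]
```

>>> drive_tool(commands=[[[-0.0004, 0.003, 0, 0, 0, 0, 0], [-0.0004, 0.003, 0, 0, 0, 0, 0], [-0.0004, 0.003, 0, 0, 0, 0, 0], [-0.0004, 0.003, 0, 0, 0, 0, 0]]])

```text
clock: 13.75
position: [499.4, 111.8, 137.1]
ee_rot: [[0.001, -0.127, 0.992], [-0.0, 0.992, 0.127], [-1.0, -0.0, 0.001]]
ft_force: [0.2, -1.0, 1.2]
finger_gap: 0.3
```

>>> drive_tool(commands=[[[-0.0004, 0.003, 0, 0, 0, 0, 0], [-0.0004, 0.003, 0, 0, 0, 0, 0], [-0.0004, 0.003, 0, 0, 0, 0, 0], [-0.0004, 0.003, 0, 0, 0, 0, 0]]])

```text
clock: 14.15
position: [497.4, 124.0, 136.5]
ee_rot: [[0.0, -0.128, 0.992], [-0.0, 0.992, 0.128], [-1.0, -0.0, 0.0]]
ft_force: [0.6, -1.9, 1.0]
finger_gap: -0.1
```

>>> drive_tool(commands=[[[-0.0004, 0.003, 0, 0, 0, 0, 0], [-0.0004, 0.003, -0.0002, 0, 0, 0, 0], [-0.0004, 0.003, -0.0002, 0, 0, 0, 0], [-0.0004, 0.003, -0.0003, 0, 0, 0, 0]]])

```text
clock: 14.55
position: [495.7, 136.0, 135.7]
ee_rot: [[-0.0, -0.128, 0.992], [-0.0, 0.992, 0.128], [-1.0, 0.0, -0.0]]
ft_force: [0.4, -1.4, -0.5]
finger_gap: 0.2
```

```bash
cat >> h.py <<'E'
def red(hy=62):
    S=manip.camera_params("side");im=manip.camera("side").astype(int)
    m=(im[...,0]>90)&(im[...,0]>2.2*im[...,1])&(im[...,2]<0.45*im[...,0])&(im[...,1]<60)
    m=m.astype(np.uint8);n,l,stt,c=cv2.connectedComponentsWithStats(m[150:320,230:360])
    for i in range(1,n):
        if stt[i,4]>15: print("red blob",stt[i,:5]+np.array([230,150,0,0,0]),c[i]+[230,150])
    for a in(1.6,1.4,1.2,1,.8,.5,.2,0): print(a,proj(S,wo((0,hy+55*np.cos(a),74+55*np.sin(a)))),end=" ")
    print()
E
python3 - <<'E'
from h import *
red();s=st();print(fl(s["position"]))
E
```

```text
red blob [276 216  11  16  44] [280.0682 220.8409]
1.6 [285.3687 222.2042] 1.4 [283.1468 225.6133] 1.2 [280.9894 229.9575] 1 [278.9963 235.0611] 0.8 [277.2626 240.7013] 0.5 [275.3277 249.5989] 0.2 [274.3674 258.1905] 0 [274.3176 263.3044] 
t 14.6 pos [495.5561 136.3938 135.5896] F [ 0.0112 -1.2195  0.9002] T [-0.1188 -0.0701  0.0216] gap -0.13052981274635106
[[-0.0001 -0.1278  0.9918]
 [ 0.0003  0.9918  0.1278]
 [-1.      0.0003 -0.0001]]
[  1.201   61.388  135.5896]
```

>>> drive_tool(commands=[[[-0.0003, 0.0026, -0.0007, 0, 0, 0, 0], [-0.0003, 0.0026, -0.0007, 0, 0, 0, 0], [-0.0003, 0.0026, -0.0007, 0, 0, 0, 0], [-0.0003, 0.0026, -0.0007, 0, 0, 0, 0]]])

```text
clock: 15.0
position: [494.4, 146.4, 132.8]
ee_rot: [[-0.0, -0.128, 0.992], [-0.0, 0.992, 0.128], [-1.0, 0.0, -0.0]]
ft_force: [0.4, -0.7, 0.7]
finger_gap: 0.5
```

>>> drive_tool(commands=[[[-0.0004, 0.0029, -0.0011, 0, 0, 0, 0], [-0.0004, 0.0029, -0.0011, 0, 0, 0, 0], [-0.0004, 0.0029, -0.0011, 0, 0, 0, 0]]])

```text
clock: 15.3
position: [493.2, 154.8, 129.4]
ee_rot: [[-0.0, -0.128, 0.992], [-0.001, 0.992, 0.128], [-1.0, -0.001, -0.0]]
ft_force: [0.4, -3.0, -0.9]
finger_gap: 0.2
```

```bash
python3 - <<'E'
from h import *
red();s=st();print(fl(s["position"]))
im=np.hstack([cv2.resize(manip.camera("wrist")[:,:,::-1],(440,330)),cv2.resize(manip.camera("side")[:,:,::-1][170:300,235:375],(355,330),interpolation=cv2.INTER_CUBIC)])
cv2.imwrite("pics/w7.png",im)
E
```

```text
red blob [271 226  12   9  34] [276.0882 228.7353]
1.6 [285.3687 222.2042] 1.4 [283.1468 225.6133] 1.2 [280.9894 229.9575] 1 [278.9963 235.0611] 0.8 [277.2626 240.7013] 0.5 [275.3277 249.5989] 0.2 [274.3674 258.1905] 0 [274.3176 263.3044] 
t 15.35 pos [493.1486 155.1206 129.2518] F [ 0.8317 -1.0424  0.1469] T [-0.3032 -0.1259 -0.054 ] gap -0.2616454977421757
[[-0.0002 -0.1279  0.9918]
 [-0.0004  0.9918  0.1279]
 [-1.     -0.0004 -0.0003]]
[  1.2188  80.2689 129.2518]
```

View pics/w7.png

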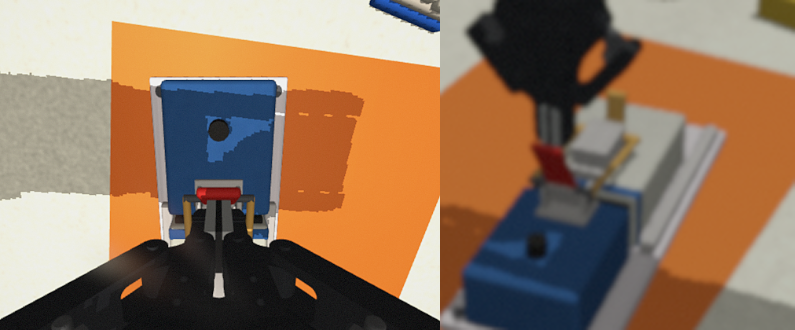

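The wrist view shows the red lever ahead of the closed fingers at about (218,193). In the side view the lever is leaning past upright towards +y, with the bar low in front of the keeper. I continue along the arc.

>>> drive_tool(commands=[[[-0.0004, 0.003, -0.0011, 0, 0, 0, 0], [-0.0004, 0.003, -0.0011, 0, 0, 0, 0], [-0.0004, 0.003, -0.0012, 0, 0, 0, 0]]])

```text
clock: 15.75
position: [492.2, 163.5, 126.1]
ee_rot: [[-0.0, -0.127, 0.992], [-0.001, 0.992, 0.127], [-1.0, -0.001, -0.0]]
ft_force: [0.9, -4.9, -0.0]
finger_gap: -0.4
```

>>> drive_tool(commands=[[[-0.0004, 0.0031, -0.0024, 0, 0, 0, 0], [-0.0004, 0.0031, -0.0024, 0, 0, 0, 0]]])

```text
clock: 15.95
position: [491.4, 169.7, 121.4]
ee_rot: [[0.0, -0.128, 0.992], [-0.001, 0.992, 0.128], [-1.0, -0.001, -0.0]]
ft_force: [0.2, -6.6, 0.6]
finger_gap: -0.1
```

>>> drive_tool(commands=[[[-0.0004, 0.0031, -0.0024, 0, 0, 0, 0], [-0.0004, 0.0031, -0.0024, 0, 0, 0, 0], [-0.0004, 0.0031, -0.0025, 0, 0, 0, 0]]])

```text
clock: 16.25
position: [490.5, 178.9, 114.2]
ee_rot: [[0.001, -0.128, 0.992], [-0.001, 0.992, 0.128], [-1.0, -0.001, 0.0]]
ft_force: [-0.4, -7.1, 1.9]
finger_gap: 0.1
```

```bash
python3 - <<'E'
from h import *
red();s=st();print(fl(s["position"]))
E
```

```text
red blob [267 243  12   5  31] [272.9032 244.9032]
1.6 [285.3687 222.2042] 1.4 [283.1468 225.6133] 1.2 [280.9894 229.9575] 1 [278.9963 235.0611] 0.8 [277.2626 240.7013] 0.5 [275.3277 249.5989] 0.2 [274.3674 258.1905] 0 [274.3176 263.3044] 
t 16.3 pos [490.2979 179.2953 113.9108] F [ 1.3921 -3.8185  0.8268] T [-0.827  -0.2396 -0.0348] gap -0.06682812844880472
[[ 0.0004 -0.1277  0.9918]
 [-0.0009  0.9918  0.1277]
 [-1.     -0.001   0.0003]]
[  1.4968 104.6095 113.9108]
```

```bash
python3 - <<'E'
from h import *
S=manip.camera_params("side")
for a in(1.2,1,.9,.8,.7,.6,.5): print(a,[proj(S,wo((x,62+76*np.cos(a)+k*np.sin(a),74+76*np.sin(a)-k*np.cos(a)))).round(1) for x in(12,-12) for k in(3,-3)])
E
```

```text
1.2 [array([272.4, 223.2]), array([273.6, 220.6]), array([284.7, 225.8]), array([285.9, 223.2])]
1 [array([269.6, 230.5]), array([270.6, 227.5]), array([282. , 233.2]), array([283. , 230.1])]
0.9 [array([268.3, 234.4]), array([269.3, 231.3]), array([280.7, 237.2]), array([281.7, 234. ])]
0.8 [array([267.2, 238.5]), array([268.1, 235.3]), array([279.6, 241.3]), array([280.5, 238. ])]
0.7 [array([266.2, 242.7]), array([267. , 239.4]), array([278.6, 245.5]), array([279.4, 242.2])]
0.6 [array([265.3, 246.9]), array([266. , 243.6]), array([277.7, 249.7]), array([278.4, 246.4])]
0.5 [array([264.6, 251.1]), array([265.2, 247.8]), array([277. , 253.9]), array([277.6, 250.6])]
```

>>> drive_tool(commands=[[[-0.0003, 0.0018, -0.0026, 0, 0, 0, 0], [-0.0002, 0.0018, -0.0026, 0, 0, 0, 0]]])

```text
clock: 16.5
position: [490.0, 182.7, 109.2]
ee_rot: [[0.001, -0.128, 0.992], [-0.001, 0.992, 0.128], [-1.0, -0.001, 0.001]]
ft_force: [0.1, -5.7, 2.0]
finger_gap: -0.3
```

>>> drive_tool(commands=[[[-0.0003, 0.002, -0.0026, 0, 0, 0, 0], [-0.0002, 0.002, -0.0026, 0, 0, 0, 0]]])

```text
clock: 16.7
position: [489.6, 186.8, 104.0]
ee_rot: [[0.001, -0.128, 0.992], [-0.001, 0.992, 0.128], [-1.0, -0.001, 0.001]]
ft_force: [-0.1, -4.8, 2.8]
finger_gap: 0.3
```

>>> drive_tool(commands=[[[-0.0002, 0.0015, -0.003, 0, 0, 0, 0], [-0.0002, 0.0014, -0.003, 0, 0, 0, 0]]])

```text
clock: 16.9
position: [489.1, 190.1, 97.9]
ee_rot: [[0.001, -0.128, 0.992], [0.0, 0.992, 0.128], [-1.0, 0.0, 0.001]]
ft_force: [0.3, -4.3, 2.5]
finger_gap: 0.1
```

>>> drive_tool(commands=[[[-0.0002, 0.0012, -0.003, 0, 0, 0, 0], [-0.0001, 0.001, -0.003, 0, 0, 0, 0]]])

```text
clock: 17.1
position: [488.6, 192.5, 91.6]
ee_rot: [[0.001, -0.128, 0.992], [0.001, 0.992, 0.128], [-1.0, 0.001, 0.001]]
ft_force: [1.0, -2.4, 2.0]
finger_gap: -0.0
```

>>> drive_tool(commands=[[[-0.0001, 0.0006, -0.0025, 0, 0, 0, 0], [0, 0.0004, -0.0025, 0, 0, 0, 0]]])

```text
clock: 17.3
position: [488.4, 193.6, 86.5]
ee_rot: [[0.0, -0.128, 0.992], [0.001, 0.992, 0.128], [-1.0, 0.001, 0.0]]
ft_force: [1.8, -0.3, 1.1]
finger_gap: 0.2
```

>>> drive_tool(commands=[[[0, 0.0002, -0.002, 0, 0, 0, 0], [0, 0, 0, 0, 0, 0, 0]]])

```text
clock: 17.5
position: [487.7, 193.5, 84.2]
ee_rot: [[-0.001, -0.128, 0.992], [0.0, 0.992, 0.128], [-1.0, 0.0, -0.001]]
ft_force: [-0.0, -0.3, -1.0]
finger_gap: -0.0
```

```bash
python3 - <<'E'
from h import *
red();s=st();print(fl(s["position"]))
E
```

```text
red blob [280 252   6   8  30] [282.0667 254.8667]
red blob [265 262  13   6  49] [271.3469 264.2449]
1.6 [285.3687 222.2042] 1.4 [283.1468 225.6133] 1.2 [280.9894 229.9575] 1 [278.9963 235.0611] 0.8 [277.2626 240.7013] 0.5 [275.3277 249.5989] 0.2 [274.3674 258.1905] 0 [274.3176 263.3044] 
t 17.55 pos [487.6871 193.3835  84.2746] F [-0.7244  0.1473 -0.5089] T [0.0181 0.007  0.0012] gap -0.08905444729700852
[[-0.0014 -0.1278  0.9918]
 [ 0.      0.9918  0.1278]
 [-1.      0.0002 -0.0014]]
[  0.7171 118.9164  84.2746]
```

>>> drive_tool(commands=[[[0, 0, -0.001, 0, 0, 0, 0], [0, 0, -0.001, 0, 0, 0, 0], [0, 0, -0.001, 0, 0, 0, 0]]])

```text
clock: 17.85
position: [488.2, 193.3, 81.7]
ee_rot: [[-0.0, -0.128, 0.992], [0.0, 0.992, 0.128], [-1.0, 0.0, -0.0]]
ft_force: [-0.0, -0.4, 1.1]
finger_gap: -0.3
```

>>> drive_tool(commands=[[[0, 0, -0.001, 0, 0, 0, 0], [0, 0, -0.001, 0, 0, 0, 0]]])

```text
clock: 18.05
position: [488.4, 193.4, 80.6]
ee_rot: [[-0.0, -0.128, 0.992], [0.0, 0.992, 0.128], [-1.0, 0.0, -0.0]]
ft_force: [-6.2, -0.2, 16.1]
finger_gap: -0.4
```

>>> drive_tool(commands=[[[0, 0, -0.0007, 0, 0, 0, 0], [0, 0, -0.0007, 0, 0, 0, 0]]])

```text
clock: 18.25
position: [488.5, 193.4, 80.4]
ee_rot: [[-0.0, -0.128, 0.992], [-0.0, 0.992, 0.128], [-1.0, -0.0, -0.0]]
ft_force: [-9.4, -2.0, 24.7]
finger_gap: -0.1
```

The stop is firmly felt. I back off at once and retreat upward.

>>> drive_tool(commands=[[[0, 0, 0.002, 0, 0, 0, 0], [0, 0, 0.005, 0, 0, 0, 0], [0, 0, 0.04, 0, 0, 0, 0], [0, 0, 0.05, 0, 0, 0, 0], [0.006, -0.045, 0.03, 0, 0, 0, 0], [0.006, -0.045, 0, 0, 0, 0, 0], [0.006, -0.045, 0, 0, 0, 0, 0], [0.005, -0.035, 0, 0, 0, 0, 0]]])

```text
clock: 19.05
position: [511.1, 24.7, 203.5]
ee_rot: [[0.001, -0.127, 0.992], [-0.001, 0.992, 0.127], [-1.0, -0.001, 0.001]]
ft_force: [-0.3, 0.2, -0.4]
finger_gap: -0.0
```

>>> drive_tool(commands=[[[0, 0, 0, 0, 0, 0, 0], [0, 0, 0, 0, 0, 0, 0]]])

```text
clock: 19.25
position: [510.8, 26.3, 202.8]
ee_rot: [[-0.0, -0.125, 0.992], [0.0, 0.992, 0.125], [-1.0, 0.0, -0.0]]
ft_force: [0.4, 0.2, 0.4]
finger_gap: -0.1
```

```bash
python3 - <<'E'
from h import *
red();s=st();print(fl(s["position"]))
w=manip.camera("wrist")[:,:,::-1]
P=manip.camera_params("wrist");np.savez("w8.npz",mtx=P["mtx"],camera_from_world=P["camera_from_world"])
cv2.imwrite("pics/w8full.png",w)
S=manip.camera_params("side")
for a in(.2,.1,.05,0,-.05): print(a,[proj(S,wo((x,62+76*np.cos(a)+k*np.sin(a),74+76*np.sin(a)-k*np.cos(a)))).round(1) for x in(12,-12) for k in(3,-3)])
im=np.hstack([cv2.resize(w[0:300,170:400],None,fx=1.7,fy=1.7,interpolation=cv2.INTER_CUBIC),cv2.resize(manip.camera("side")[:,:,::-1][180:300,245:345],(400,510),interpolation=cv2.INTER_CUBIC)])
cv2.imwrite("pics/w8.png",im)
E
```

```text
red blob [265 251  21  18 220] [274.7727 259.6227]
1.6 [285.3687 222.2042] 1.4 [283.1468 225.6133] 1.2 [280.9894 229.9575] 1 [278.9963 235.0611] 0.8 [277.2626 240.7013] 0.5 [275.3277 249.5989] 0.2 [274.3674 258.1905] 0 [274.3176 263.3044] 
t 19.3 pos [510.6461  27.1903 202.7335] F [ 0.033   0.3026 -0.0923] T [0.0021 0.0113 0.0089] gap -0.25535826084024493
[[-0.0005 -0.127   0.9919]
 [ 0.0005  0.9919  0.127 ]
 [-1.      0.0006 -0.0004]]
[  2.1394 -48.8492 202.7335]
0.2 [array([263.5, 263. ]), array([263.7, 260. ]), array([275.9, 266. ]), array([276. , 262.9])]
0.1 [array([263.5, 266.6]), array([263.5, 263.8]), array([275.8, 269.6]), array([275.8, 266.7])]
0.05 [array([263.6, 268.3]), array([263.5, 265.6]), array([275.8, 271.3]), array([275.8, 268.6])]
0 [array([263.7, 270. ]), array([263.5, 267.3]), array([275.9, 273. ]), array([275.8, 270.3])]
-0.05 [array([263.8, 271.5]), array([263.6, 269. ]), array([276. , 274.5]), array([275.9, 272. ])]
```

View pics/w8.png

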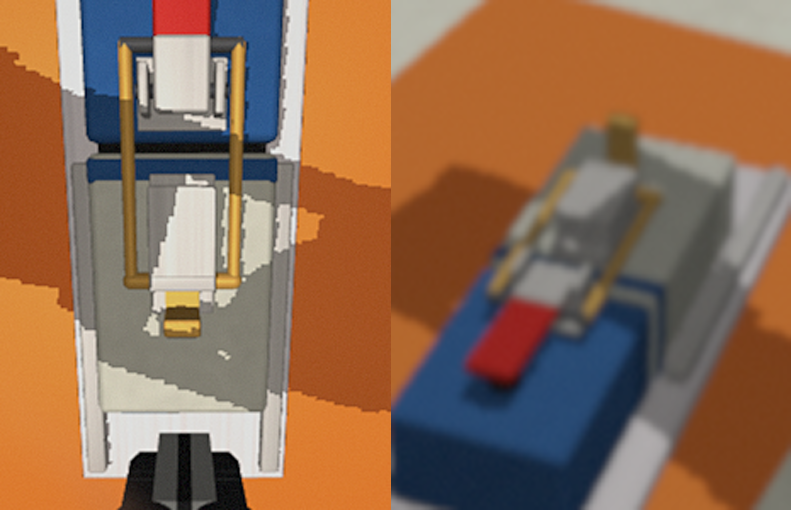

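```bash
python3 - <<'E'
from h import *
st();print(manip.hand_in())
E
```

```text
t 19.4 pos [510.5846  27.9745 202.7324] F [-0.2132 -0.2324 -0.4644] T [-0.0125 -0.0079 -0.0593] gap -0.2176508573387651
[[-0.0004 -0.1289  0.9917]
 [ 0.0004  0.9917  0.1289]
 [-1.      0.0004 -0.0004]]
the job is handed in; nothing more can be done
None
```

The flask is closed and the job was handed in at 19.4 s, but my last press on the lever slightly exceeded the 25 N limit if sideways force counts.

- **White half:** I pushed it up until the seal was felt. The force rose from about 4 N of drag to about 10 N, under the 16 N limit.
- **Brass loop:** I lifted it by its tab over the lip, set it down on the shelf and let go.
- **Red lever:** I swept it over centre along its arc, with about 7 N at most on the way. I then pressed it onto its stop and withdrew.

**Last checks:**
- **Final picture:** it shows the bar hooked under the keeper's lip and the lever nearly flat, at about +0.05 rad. The halves are closed on the seal.
- **Robot:** it is clear of everything, with the force reading near zero.
- **Bystanders:** none were touched, as far as I can tell.

**Doubts:**
- **Press force:** the last press went from 16 to 24.7 N straight down, with 9.4 N sideways, about 26.5 N in total. I backed off at once.
- **Lever angle:** the side picture puts it only between about +0.05 and +0.1 rad. The +0.05 figure rests on where the stop was felt, and I did not touch the lever again to confirm it.

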